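# Stack an order on the bench scale and weigh it

### The arm

A 6-joint arm with a two-finger parallel gripper is mounted at the origin on the work surface; the furniture and walls round the work are solid. World frame = base frame: x ahead of the robot, y to its left, z up, the work surface at z = 0. Lengths are in m, angles in rad, forces in N, time in s.
With the tool pointing down it reaches from about 0.275 to 0.825 m from the base axis. Payload 5.2 kg.
Tool frame: the origin (TCP) lies on the centre line of the jaws, within the pads' length; the fingertips stand 14 mm ahead of it and the grasp point (between the pads) lies 5 mm behind it; z points along the fingers, y is the direction in which the jaws open and shut (so a half turn about z gives the same grasp; the last joint's range is limited). The gripper opens to 93 mm and grips with 3 to 60 N. Pads are 15 mm wide; open, the fingers measure 128 mm over their backs; the gripper's body (75 mm by 188 mm) begins 65 mm behind the grasp point.
Start: joints at [-1.358, 0.259, 1.535, -0, 1.348, -0.203], TCP at [0.222, -0.503, 0.233] pointing down, gripper open.
Joint ranges: [-3.14, 3.14], [-0.91, 2.08], [0.19, 2.58], [-1.22, 4.36], [0.22, 2.71], [-3.12, 3.12]. Speed limits (rad/s): [2.57, 2.57, 3.14, 3.14, 3.14, 3.14].

### API

Orientations are given as a rotation vector (axis times angle).
In Python, from workcell import * gives the robot as it stands.
- The arm moves only by the tool step_arm, never from a script. Its argument "deltas" is a list that holds one entry, the list of rows, each a list of 4 numbers: the shift along the tool's x, y, z in mm, then the turn about the tool's z in degrees. In form: [[[dx, dy, dz, turn], ...]]. A call has 1 to 20 rows; each row shifts and turns the commanded pose from where the row before left it, along the tool's axes as they then stand; what a row does not reach is not made up. A row lasts 1/12 s, in which the tool goes at most 41.7 mm and 7.16 degrees, less where a joint would pass 70% of its speed; a pose out of reach is approached as far as the arm can. A call with a gripper value outside its range is refused whole. "claw" is the opening, from 0 (shut) to 1 (fully open), set as the call begins (left out, the last holds). The fingers move at their own pace and stop on an object; the grip force is fixed at half the most. Time passes only in rows, so rows that do not move let the fingers close. It gives the time, the measured TCP pose, the force and the opening at its end, in the units of the state.
- sense(): the state, without advancing time (a new reading comes with each control period).
- capture(name): name is "scene" or "top"; returns a dict with "image" (400x640x3 uint8, red, green, blue), "fx", "fy", "cx", "cy" (pixels), "rvec" (rotation vector, rad) and "tvec" (3), from world to camera coordinates, as OpenCV has them. Camera axes: x right, y down, z forward; pixel columns grow to the right and rows downward; lengths in m; the calibration is good to about 2 mm. A picture is of the moment at which its call begins. There is no depth.
- close_job(): hands the job in, once; it reports no verdict.
The state is a dict: "t": time; "joint_positions": joint angles; "qvel": joint speeds; "joint_torque": joint torques, N m; "tool_pos": TCP position; "tcp_rot": TCP orientation; "wrist_force": force on the tool from outside, world axes, zero at the start; "wrist_torque": the same for the moment, N m; "width": finger opening in m.
Only numpy, scipy, OpenCV 4.12 (cv2) and the standard library are available. Lean on these libraries where they do the work, as an engineer would, in place of code of your own. Each camera call takes 0.05 s, during which the arm holds its last target. There are 200 camera calls.

### The job

Weigh the order on the bench scale: tip the tall carton over against the edge of the scale's plate so that it falls flat onto the plate, and push it fully and squarely onto the plate. Then stack all the other boxes lying in front of it on top of it in one pile, largest first, each flat (either way up), lengthwise like the carton below and fully supported with nothing hanging over. When the whole pile stands, press the scale's weigh key down and let it go; leave the jar and the marker alone.

Things in the scene. Friction and masses are not known exactly. Their poses are not given: they have to be found in the camera images.
- scale: bench scale, fixed for the run: a flat rectangular dark steel weighing plate 150 mm (its x) by 114 mm (its y), its top 12 mm above the bench. Origin: centre of its underside, on the bench; z up. Its -x edge, 12 mm high, faces the robot's side and is the stop for tipping the tall carton.
- carton_a: tall cardboard carton, 0.2 to 0.4 kg, always present, standing on end 4 to 12 mm in front of the scale's -x edge: 32 mm thick (its x, roughly the scale's x), 80 mm wide (its y), 120 mm tall (its z). Origin: centre of the end face it stands on at the start. Once toppled over the plate's edge its z points along the scale's x and it still hangs over that edge by 10 to 20 mm.
- carton_a_mid (a point): the middle point of the tall carton (its axes as carton_a)
- carton_b_mid (a point): cardboard box lying flat on the bench in front of the robot, 92 mm long (its x), 64 mm wide (its y), 26 mm high (its z), about 0.2 kg. Point: the middle of the box. Absent in some runs.
- carton_c_mid (a point): cardboard box lying flat on the bench in front of the robot, 77 mm long (its x), 49 mm wide (its y), 22 mm high, about 0.12 kg. Point: the middle of the box. Absent in some runs.
- staples_box_mid (a point): box of staples lying flat on the bench in front of the robot, 36 mm wide (its x), 62 mm LONG (its y), 21 mm high, 0.1 kg. Point: the middle of the box. Absent in some runs.
- carton_e_mid (a point): the smallest cardboard box, lying flat on the bench in front of the robot, 46 mm long (its x), 24 mm wide (its y), 18 mm high, 0.04 kg. Point: the middle of the box. Absent in some runs.
- key (a joint): travel of the scale's weigh key: 0 = up, 0.006 m = fully down; a spring returns it, about 4.5 N push it fully down
- key_top (a point): centre of the weigh key's top face: a round black push button, 28 mm across, pressed straight down, on a small grey pod fixed to the bench between the desk phone and the scale
- sample_jar: bystander: white jar with yellow lid, 68 mm across, 73 mm tall, behind the scale; leave alone
- marker: bystander: marker pen 126 mm long, 18 mm thick, lying just beyond the scale to the right; leave alone
Things that resemble listed ones, but are neither listed nor needed, are in the scene too. What is shaped like the part that bears carton_e_mid but yellow is not meant.

How it is judged:
By the outcome, as a careful person would: the job done as asked, in the order asked, and still so for the second after the job is handed in, with the robot touching nothing.
Of carton_b, carton_c, staples_box, carton_e only 3 to 4 are there at a start; the rules pass over those that are not, and their reading is None.
At some moment in a run one of carton_b may be knocked a few centimetres aside while the robot is not near it.
Once in a run the grip may slacken for a moment while it holds something.
It also fails if it takes over 210 s, if anything falls off the work surface, if the arm or the gripper's body presses on something with over 40 N, if the wrist force passes 120 N, or if a joint passes its speed limit or range.

## Working session

There is one attempt and no reset: what is moved stays moved. The work goes in short steps, Python scripts to look and compute and a tool call to move; the robot and the scene stay as the last step left them, time stands still between calls to the robot, and variables do not carry over. Pictures are saved under pics/ and viewed, about 12 in all and at most 16, crops included, and the job is handed in when it is done.

Besides the shell and the picture viewer there is one more tool, called after "Request:" as name(argument=value, ...), one argument or row to a line, values as JSON. step_arm: Moves the arm, as the interface text tells. Its arguments: {"type":"object","properties":{"deltas":{"type":"array"},"claw":{"type":"number"}},"required":["deltas"]}

```bash
mkdir -p pics; ls; cat > h.py <<'E'
from workcell import *
import numpy as np, cv2
def snap(cam,name,crop=None,scale=1):
    c=capture(cam); im=c["image"][:,:,::-1].copy()
    np.savez('pics/'+name+'.npz',**c)
    if crop: x0,y0,x1,y1=crop; im=im[y0:y1,x0:x1]
    if scale!=1: im=cv2.resize(im,None,fx=scale,fy=scale,interpolation=cv2.INTER_CUBIC)
    cv2.imwrite('pics/'+name+'.png',im); return c
def K(c): return np.array([[c["fx"],0,c["cx"]],[0,c["fy"],c["cy"]],[0,0,1.]])
def ray(c,uv,z):
    "pixel -> world at height z"
    R=cv2.Rodrigues(np.array(c["rvec"],float))[0]; t=np.array(c["tvec"],float)
    o=-R.T@t; d=R.T@np.linalg.inv(K(c))@np.array([uv[0],uv[1],1.]); return o+d*(z-o[2])/d[2]
def proj(c,P):
    return cv2.projectPoints(np.array(P,float).reshape(-1,3),np.array(c["rvec"],float),np.array(c["tvec"],float),K(c),None)[0].reshape(-1,2)
def load(n): return dict(np.load('pics/'+n+'.npz'))
E
python3 - <<'E'
from h import *
a=snap("scene","s0"); b=snap("top","t0")
s=sense(); print(s)
for c in(a,b):
    R=cv2.Rodrigues(np.array(c["rvec"],float))[0]; print(-R.T@np.array(c["tvec"]),R.round(2).tolist(),c["fx"])
E
```

```text
pics
{'t': 0.1, 'joint_positions': array([-1.35781676e+00,  2.59276464e-01,  1.53597381e+00, -4.96746907e-07,
        1.34795615e+00, -2.02814661e-01]), 'qvel': array([ 0.0007337 , -0.00135508, -0.00315768, -0.000127  ,  0.00227766,
       -0.00023416]), 'joint_torque': array([ 3.56966179e-03, -4.38207507e+01, -2.84645033e+01,  7.20941531e-02,
        3.63355887e-02, -5.00995725e-05]), 'tool_pos': array([ 0.22206969, -0.50267659,  0.23189732]), 'tcp_rot': array([-3.07236607e+00, -6.48100464e-01,  1.36373598e-05]), 'wrist_force': array([ 0.82814177, -0.62975683,  0.83214416]), 'wrist_torque': array([-0.04300216,  0.04604662,  0.0392843 ]), 'width': 0.09290743689901541}
[-0.15681949 -0.70620475  0.46615035] [[0.53, -0.85, -0.01], [-0.36, -0.22, -0.91], [0.76, 0.49, -0.42]] 496.3243627167239
[ 0.44190855 -0.22819235  1.16995939] [[0.02, -1.0, 0.03], [-0.99, -0.02, -0.11], [0.11, -0.03, -0.99]] 455.5875458082421
```

View pics/s0.png

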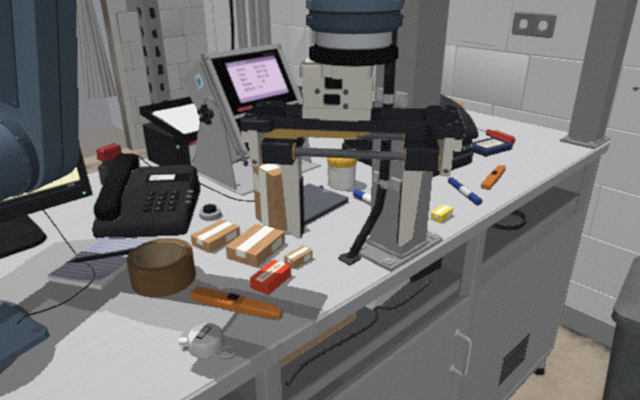

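View pics/t0.png

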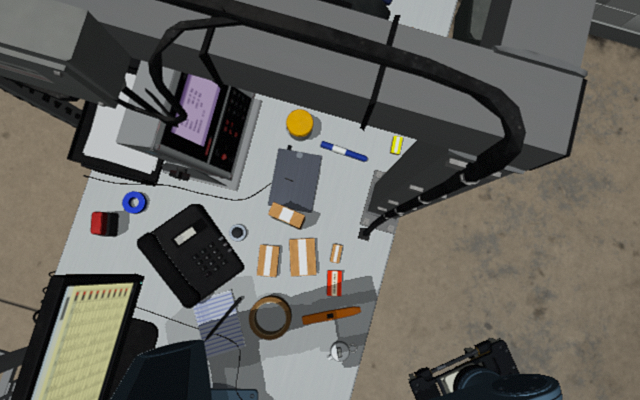

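```bash
python3 - <<'E'
from h import *
c=load('t0'); im=c["image"][:,:,::-1]
cr=cv2.resize(im[100:300,220:420],(800,800),interpolation=cv2.INTER_CUBIC)[:,:]
cr=cv2.resize(im[135:300,220:400],None,fx=3.6,fy=3.6,interpolation=cv2.INTER_CUBIC)
cv2.imwrite('pics/t0c.png',cr)
for n,uv,z in [('plate',(297,180),.012),('a',(287,213),.12),('b',(303,256),.026),('c',(269,260),.022),('e',(337,253),.018),('st',(334,283),.021),('key',(238,232),.03),('post',(366,233),0),('jar',(300,123),.073)]:
    print(n,ray(c,uv,z).round(3))
E
```

```text
plate [ 0.621 -0.189  0.012]
a [ 0.527 -0.171  0.12 ]
b [ 0.428 -0.208  0.026]
c [ 0.416 -0.124  0.022]
e [ 0.436 -0.293  0.018]
st [ 0.362 -0.287  0.021]
key [ 0.484 -0.046  0.03 ]
post [ 0.489 -0.368  0.   ]
jar [ 0.754 -0.195  0.073]
```

View pics/t0c.png

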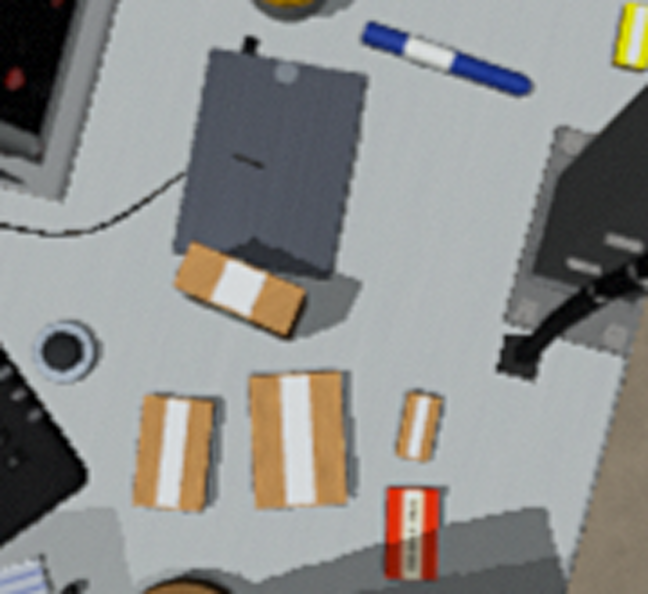

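```bash
cat >> h.py <<'E'
from scipy.optimize import least_squares
def fit(c,px,L,W,z,yaw0=0):
    "rectangle L along x, W along y at height z; px: image corners [far-left, far-right, near-right, near-left] "
    P=np.array([ray(c,p,z)[:2] for p in px]); m=P.mean(0)
    loc=np.array([[L,W],[L,-W],[-L,-W],[-L,W]])/2
    def f(q):
        s,k=np.sin(q[2]),np.cos(q[2]); return ((loc@np.array([[k,s],[-s,k]])+q[:2])-P).ravel()
    r=least_squares(f,[*m,yaw0]); return r.x, np.abs(r.fun).max()
def pose():
    s=sense(); R=cv2.Rodrigues(s["tcp_rot"])[0]
    return s,R
def go(x,y,z,yaw=None):
    "deltas (mm in tool axes, deg) from now to target; yaw = world direction of tool x axis (mod pi)"
    s,R=pose(); d=R.T@(np.array([x,y,z])-s["tool_pos"])*1000
    cur=np.arctan2(R[1,0],R[0,0]); t=0
    if yaw is not None: t=-np.degrees((yaw-cur+np.pi/2)%np.pi-np.pi/2)
    print('t %.1f'%s["t"],'tcp',s["tool_pos"].round(4),'yaw %.1f'%np.degrees(cur),'q6 %.2f'%s["joint_positions"][5],'tool deltas',d.round(1),'turn %.1f'%t,'F',s["wrist_force"].round(1),'w %.4f'%s["width"])
E
python3 - <<'E'
from h import *
c=load('t0'); f=lambda L:[(220+x/3.6,135+y/3.6) for x,y in L]
for n,px,L,W,z in [('plate',[(211,50),(367,75),(331,277),(175,252)],.15,.114,.012),
 ('a',[(192,242),(306,290),(293,337),(176,287)],.032,.08,.12),
 ('b',[(249,374),(346,371),(348,504),(256,508)],.092,.064,.026),
 ('c',[(144,394),(214,397),(207,512),(133,507)],.077,.049,.022),
 ('e',[(408,390),(442,394),(434,461),(397,455)],.046,.024,.018),
 ('st',[(386,487),(438,487),(437,580),(386,579)],.062,.036,.021)]:
    q,r=fit(c,f(px),L,W,z); print(n,q[:2].round(4),'yaw %.1f'%np.degrees(q[2]),'res %.4f'%r)
# key: triangulate
s=load('s0')
def tri(u1,u2):
    Ps=[K(k)@np.c_[cv2.Rodrigues(k["rvec"])[0],k["tvec"]] for k in(s,c)]
    X=cv2.triangulatePoints(Ps[0],Ps[1],np.array(u1,float),np.array(u2,float)).ravel(); return X[:3]/X[3]
print('key',tri((209.,211.),f([(66,351)])[0]))
s_,R=pose(); print(R.round(3))
go(.42,-.16,.2,np.radians(-10))
cv2.imwrite('pics/s0c.png',cv2.resize(s["image"][140:290,180:400,::-1],None,fx=3.6,fy=3.6,interpolation=cv2.INTER_CUBIC))
E
```

```text
plate [ 0.6201 -0.1842] yaw -8.4 res 0.0017
a [ 0.5214 -0.1714] yaw -21.2 res 0.0019
b [ 0.4253 -0.209 ] yaw 3.1 res 0.0017
c [ 0.4147 -0.1226] yaw -2.7 res 0.0012
e [ 0.4363 -0.2927] yaw -7.4 res 0.0011
st [ 0.3619 -0.2877] yaw 0.4 res 0.0008
key [ 0.48168985 -0.0418196   0.01327732]
[[ 0.915  0.404 -0.   ]
 [ 0.404 -0.915  0.002]
 [ 0.    -0.002 -1.   ]]
t 0.1 tcp [ 0.2221 -0.5027  0.2319] yaw 23.8 q6 -0.20 tool deltas [ 319.5 -233.5   32.4] turn 33.8 F [ 0.8 -0.6  0.8] w 0.0929
```

View pics/s0c.png

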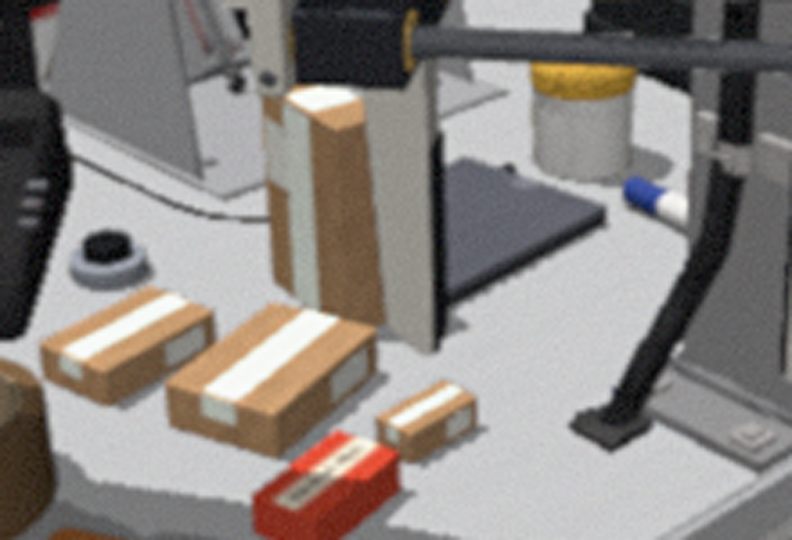

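```bash
python3 - <<'E'
from h import *
go(.4667,-.1615,.2,np.radians(-8.4))
E
```

```text
t 0.1 tcp [ 0.2221 -0.5027  0.2319] yaw 23.8 q6 -0.20 tool deltas [ 361.6 -213.2   32.4] turn 32.2 F [ 0.8 -0.6  0.8] w 0.0929
```

Request:
step_arm(
  deltas=[
    [[25.8,-15.2,0,0],[25.8,-15.2,0,0],[25.8,-15.2,0,0],[25.8,-15.2,0,0],[25.8,-15.2,0,0],[25.8,-15.2,0,0],[25.8,-15.2,0,0],[25.8,-15.2,0,0],[25.8,-15.2,4,0],[25.8,-15.2,4,0],[25.8,-15.2,6,0],[25.8,-15.2,6,0],[25.8,-15.2,6,0],[26.2,-15.6,6,0],[0,0,0,6.44],[0,0,0,6.44],[0,0,0,6.44],[0,0,0,6.44],[0,0,0,6.44],[0,0,0,0]],
  ],
  claw=0.4,
)

```text
t: 1.77
tool_pos: [0.4666, -0.1618, 0.2003]
tcp_rot: [-3.132, 0.235, 0.001]
wrist_force: [-0.4, 0.8, -0.3]
width: 0.037
```

```bash
python3 - <<'E'
from h import *
go(.4667,-.1615,.06,np.radians(-8.4))
E
```

```text
t 1.8 tcp [ 0.4666 -0.1618  0.2003] yaw -8.6 q6 1.16 tool deltas [ 1.000e-01 -3.000e-01  1.403e+02] turn -0.2 F [-0.4  0.8 -0.3] w 0.0370
```

Request:
step_arm(
  deltas=[
    [[0,0,23,0],[0,0,23,0],[0,0,23,0],[0,0,23,0],[0,0,23,0],[0,0,23,0],[5,0,0,0],[5,0,0,0],[5,0,0,0],[4,0,0,0],[3,0,0,0],[2,0,0,0],[2,0,0,0],[2,0,0,0],[2,0,0,0],[2,0,0,0],[2,0,0,0],[2,0,0,0],[0,0,0,0]],
  ],
)

```text
t: 3.35
tool_pos: [0.5031, -0.1674, 0.0627]
tcp_rot: [3.133, -0.229, 0.001]
wrist_force: [-1.0, 0.2, 0.6]
width: 0.0372
```

```bash
python3 - <<'E'
from h import *
a=snap('scene','s1'); b=snap('top','t1')
A=cv2.resize(a["image"][130:270,180:380,::-1],(800,560//1),interpolation=cv2.INTER_CUBIC)
cv2.imwrite('pics/m1.png',np.vstack([cv2.resize(A,(500,350)),cv2.resize(b["image"][150:250,230:373,::-1],(500,350 if 0 else 250),interpolation=cv2.INTER_CUBIC)]))
go(.4667,-.1615,.06)
E
```

```text
t 3.5 tcp [ 0.5026 -0.1672  0.0625] yaw -8.4 q6 1.18 tool deltas [-36.3  -0.4   2.5] turn 0.0 F [-0.6 -0.1  0.8] w 0.0373
```

View pics/m1.png

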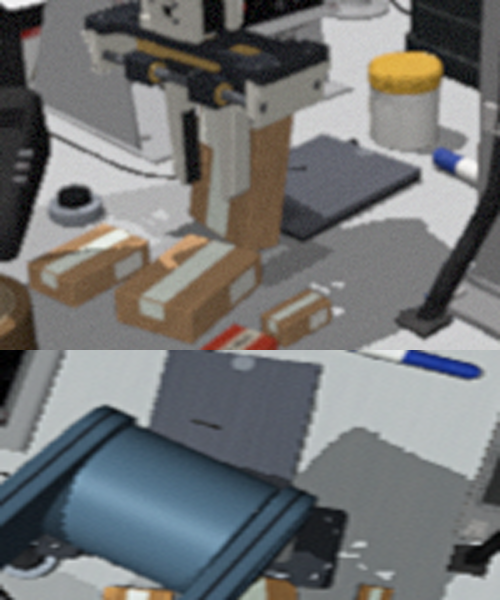

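Request:
step_arm(
  deltas=[
    [[-2,0,-15,0],[0,0,-15,0],[4,0,0,0],[4,0,0,0],[4,0,0,0],[4,0,0,0],[4,0,0,0],[4,0,0,0],[4,0,0,0],[4,0,0,0],[4,0,0,0],[4,0,0,0],[4,0,0,0],[4,0,0,0],[0,0,0,0],[0,0,0,0],[0,0,0,0],[0,0,0,0]],
  ],
)

```text
t: 4.95
tool_pos: [0.5477, -0.1739, 0.0926]
tcp_rot: [-3.133, 0.229, 0.0]
wrist_force: [0.5, 0.3, -0.5]
width: 0.0369
```

```bash
python3 - <<'E'
from h import *
a=snap('scene','s2'); b=snap('top','t2')
A=cv2.resize(a["image"][130:270,180:380,::-1],(500,350),interpolation=cv2.INTER_CUBIC)
cv2.imwrite('pics/m2.png',A)
go(.42,-.16,.14,np.radians(-8.4))
E
```

```text
t 5.0 tcp [ 0.5478 -0.174   0.0927] yaw -8.4 q6 1.22 tool deltas [-128.5    4.8  -47.3] turn 0.0 F [0.4 0.5 0.2] w 0.0370
```

View pics/m2.png

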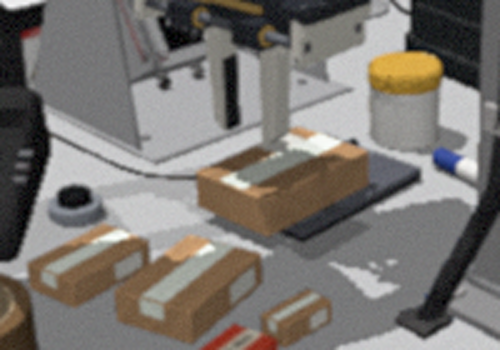

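Request:
step_arm(
  deltas=[
    [[0,0,-24,0],[-10,0,-24,0],[-20,0,0,0],[-20,0,0,0],[0,0,27,0],[0,0,27,0],[0,0,27,0],[0,0,27,0],[5,0,0,0],[5,0,0,0],[5,0,0,0],[5,0,0,0],[5,0,0,0],[5,0,0,0],[5,0,0,0],[5,0,0,0],[5,0,0,0],[5,0,0,0],[0,0,0,0]],
  ],
)

```text
t: 6.63
tool_pos: [0.5496, -0.1744, 0.0328]
tcp_rot: [3.133, -0.229, 0.003]
wrist_force: [-0.4, 0.4, -0.3]
width: 0.0374
```

```bash
cat >> h.py <<'E'
PL=np.array([.6201,-.1842]); PY=np.radians(-8.4)
def S(x,y):  # scale -> world
    k,s=np.cos(PY),np.sin(PY); return PL+np.array([k*x-s*y,s*x+k*y])
def Sinv(p):
    k,s=np.cos(PY),np.sin(PY); d=np.array(p[:2])-PL; return np.array([k*d[0]+s*d[1],-s*d[0]+k*d[1]])
E
python3 - <<'E'
from h import *
go(*S(-.0675,0),.032,PY); print(Sinv(sense()["tool_pos"]))
E
```

```text
t 6.6 tcp [ 0.5496 -0.1744  0.0328] yaw -8.4 q6 1.22 tool deltas [ 3.7 -0.6  0.8] turn 0.0 F [-0.4  0.4 -0.3] w 0.0374
[-0.07118884 -0.00059004]
```

Request:
step_arm(
  deltas=[
    [[4,0,0,0],[0,0,0,0],[-10,0,0,0],[-15,0,0,0],[0,0,-30,0],[0,0,-30,0],[0,0,-30,0],[0,0,-30,0],[0,0,-30,0],[-20,18,-30,0],[-23,18,-20,0],[-23,18,0,0],[-23,18,0,0],[-23,18,0,0],[-23,18,0,0],[-23,18,0,0],[-23,18,0,0],[-23,18,0,0],[0,0,0,0],[0,0,0,0]],
  ],
  claw=0.4,
)

```text
t: 8.3
tool_pos: [0.3014, -0.3027, 0.233]
tcp_rot: [3.131, -0.235, 0.003]
wrist_force: [-0.2, -0.1, -0.7]
width: 0.0371
```

```bash
python3 - <<'E'
from h import *
b=snap('top','t3',(220,135,400,300),3.6)
go(.4,-.2,.14,np.radians(-8.4))
E
```

```text
t 8.3 tcp [ 0.3021 -0.3021  0.2329] yaw -8.5 q6 0.67 tool deltas [  81.6 -115.5   93. ] turn -0.1 F [ 0.3  0.3 -0.5] w 0.0374
```

View pics/t3.png

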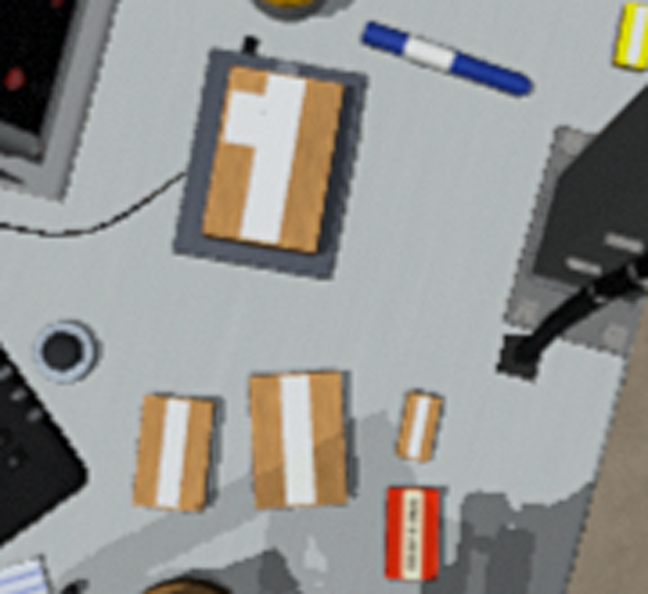

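```bash
python3 - <<'E'
from h import *
c=load('t3'); f=lambda L:[(220+x/3.6,135+y/3.6) for x,y in L]
q,r=fit(c,f([(231,66),(344,82),(320,253),(203,237)]),.12,.08,.044); print(q[:2],Sinv(q),np.degrees(q[2]),r)
# refine by mask of orange+white label on top
s=load('s0')
Ps=[K(k)@np.c_[cv2.Rodrigues(k["rvec"])[0],k["tvec"]] for k in(s,c)]
X=cv2.triangulatePoints(Ps[0],Ps[1],np.array((210.,206.7)),np.array(f([(66,351)])[0])).ravel(); print('key',X[:3]/X[3])
go(*[.4253,-.209],.15,np.radians(3.1))
E
```

```text
[ 0.61787148 -0.18776738] [-0.00168348 -0.00385466] -7.10285863925795 0.0008812607191564792
key [ 0.48210773 -0.04424915  0.02341597]
t 8.3 tcp [ 0.3021 -0.3021  0.2329] yaw -8.5 q6 0.67 tool deltas [ 108.  -110.3   83. ] turn -11.6 F [ 0.3  0.3 -0.5] w 0.0374
```

Request:
step_arm(
  deltas=[
    [[18,-18.4,13.8,0],[18,-18.4,13.8,0],[18,-18.4,13.8,0],[18,-18.4,13.8,0],[18,-18.4,13.8,0],[18,-18.4,13.8,0],[0,0,0,-5.8],[0,0,0,-5.8],[0,0,0,0],[0,0,22,0],[0,0,22,0],[0,0,22,0],[0,0,22,0],[0,0,22,0],[0,0,10,0],[0,0,6,0],[0,0,6,0],[0,0,0,0]],
  ],
  claw=0.8,
)

```text
t: 9.85
tool_pos: [0.4249, -0.2077, 0.0173]
tcp_rot: [-3.14, -0.087, 0.0]
wrist_force: [0.1, 0.1, -1.0]
width: 0.0744
```

```bash
python3 - <<'E'
from h import *
go(.4253,-.209,.018,np.radians(3.1))
E
```

```text
t 9.8 tcp [ 0.4249 -0.2077  0.0173] yaw 3.2 q6 0.82 tool deltas [ 0.3  1.3 -0.7] turn 0.1 F [ 0.1  0.1 -1. ] w 0.0744
```

Close, then lift to 0.10.

Request:
step_arm(
  deltas=[
    [[0,0,0,0],[0,0,0,0],[0,0,0,0],[0,0,0,0],[0,0,0,0],[0,0,0,0],[0,0,-10,0],[0,0,-15,0],[0,0,-20,0],[0,0,-20,0],[0,0,-20,0],[0,0,-10,0],[0,0,0,0]],
  ],
  claw=0.55,
)

```text
t: 10.93
tool_pos: [0.4258, -0.2091, 0.115]
tcp_rot: [3.137, 0.088, 0.005]
wrist_force: [0.1, -1.0, -2.6]
width: 0.064
```

```bash
python3 - <<'E'
from h import *
snap('scene','s4',(180,100,400,290),3)
go(.618,-.188,.112,np.radians(-7.5))
E
```

```text
t 11.0 tcp [ 0.4251 -0.2085  0.1136] yaw 3.2 q6 0.82 tool deltas [193.7  -9.7   1.9] turn 10.7 F [-0.4  0.5 -1.6] w 0.0638
```

View pics/s4.png

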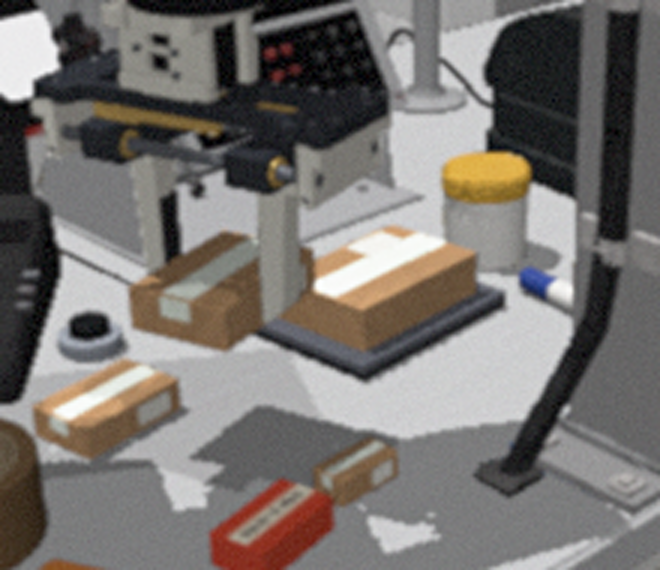

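Request:
step_arm(
  deltas=[
    [[24,-1.2,0,0],[24,-1.2,0,0],[24,-1.2,0,0],[24,-1.2,0,0],[24,-1.2,0,0],[24,-1.2,0,0],[24,-1.2,0,0],[25.7,-1.3,0,0],[0,0,0,5.4],[0,0,0,5.3],[0,0,0,0],[0,0,0,0]],
  ],
)

```text
t: 11.98
tool_pos: [0.6166, -0.187, 0.1109]
tcp_rot: [-3.134, 0.201, 0.005]
wrist_force: [-0.1, -0.0, -2.2]
width: 0.0639
```

```bash
python3 - <<'E'
from h import *
snap('scene','s5',(180,100,400,290),3)
go(.618,-.188,.063,np.radians(-7.5))
E
```

```text
t 12.0 tcp [ 0.6167 -0.1872  0.1114] yaw -7.3 q6 1.23 tool deltas [ 1.5  0.7 48.4] turn 0.2 F [ 0.2 -0.  -2.3] w 0.0636
```

Request:
step_arm(
  deltas=[
    [[1.5,0.7,15,0],[0,0,15,0],[0,0,8,0],[0,0,5,0],[0,0,3,0],[0,0,2,0],[0,0,1,0],[0,0,0,0],[0,0,0,0]],
  ],
)

```text
t: 12.78
tool_pos: [0.6193, -0.1885, 0.0644]
tcp_rot: [3.135, -0.205, 0.001]
wrist_force: [-0.2, -0.4, -1.7]
width: 0.0637
```

```bash
python3 - <<'E'
from h import *
go(.618,-.188,.063,np.radians(-7.5))
E
```

```text
t 12.8 tcp [ 0.6193 -0.1885  0.0644] yaw -7.5 q6 1.23 tool deltas [-1.3 -0.3  1.4] turn 0.0 F [-0.2 -0.4 -1.7] w 0.0637
```

Request:
step_arm(
  deltas=[
    [[0,0,2,0],[0,0,0,0],[0,0,0,0]],
  ],
)

```text
t: 13.03
tool_pos: [0.6196, -0.1886, 0.0626]
tcp_rot: [3.134, -0.205, 0.003]
wrist_force: [1.0, -0.6, 0.8]
width: 0.0639
```

Request:
step_arm(
  deltas=[
    [[0,0,0,0],[0,0,0,0],[0,0,0,0],[0,0,0,0],[0,0,-20,0],[0,0,-30,0],[0,0,-30,0],[0,0,-30,0],[0,0,-30,0],[-20,10,-20,0],[-27,13,0,0],[-27,13,0,0],[-27,13,0,0],[-27,13,0,0],[-27,13,0,0],[-27,13,0,0],[-27,13,0,0],[-27,13,0,0],[-27,20,0,0],[0,0,0,0]],
  ],
  claw=0.8,
)

```text
t: 14.7
tool_pos: [0.3368, -0.2888, 0.222]
tcp_rot: [3.133, -0.21, -0.003]
wrist_force: [0.5, 0.8, -0.3]
width: 0.0744
```

```bash
python3 - <<'E'
from h import *
b=snap('top','t6',(220,135,400,300),3.6)
go(.4147,-.1226,.12,np.radians(-2.7))
E
```

```text
t 14.8 tcp [ 0.3388 -0.2881  0.2222] yaw -7.7 q6 0.75 tool deltas [  52.9 -174.3  102. ] turn -5.0 F [-0.1  0.5 -0.4] w 0.0743
```

View pics/t6.png

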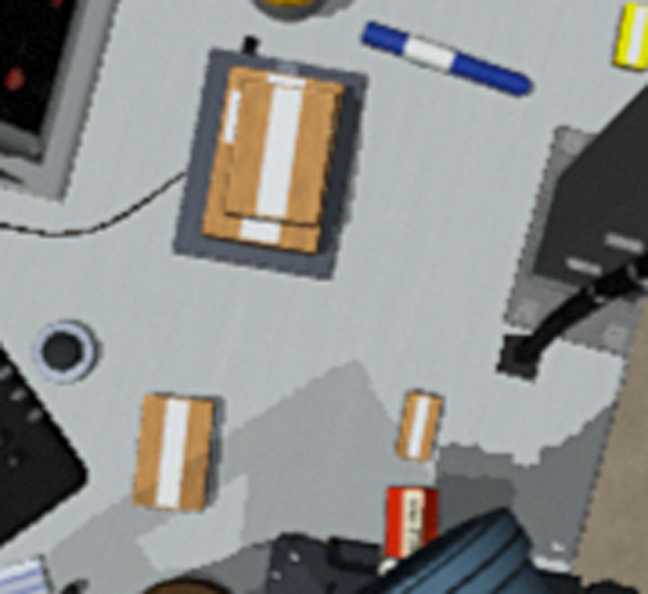

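```bash
python3 - <<'E'
from h import *
c=load('t6'); f=lambda L:[(220+x/3.6,135+y/3.6) for x,y in L]
q,r=fit(c,f([(240,81),(339,92),(320,225),(224,213)]),.092,.064,.07); print(q[:2],np.degrees(q[2]),r)
q,r=fit(c,f([(231,66),(344,82),(319,253),(203,237)]),.12,.08,.044); print(q[:2],np.degrees(q[2]),r)
E
```

```text
[ 0.61837906 -0.19279818] -5.961306384433773 0.0020278417957557693
[ 0.61786819 -0.18759515] -7.2255036025048565 0.0008428422878887787
```

Request:
step_arm(
  deltas=[
    [[7.6,-25,8,0],[7.6,-25,8,0],[7.6,-25,8,0],[7.6,-25,8,0],[7.6,-25,20,0],[7.6,-25,25,0],[7.3,-24.3,25,0],[0,0,0,-5],[0,0,0,0],[0,0,20,0],[0,0,25,0],[0,0,25,0],[0,0,20,0],[0,0,8,0],[0,0,4,0],[0,0,0,0]],
  ],
  claw=0.68,
)

```text
t: 16.08
tool_pos: [0.4163, -0.1213, 0.0179]
tcp_rot: [-3.141, 0.07, 0.0]
wrist_force: [0.3, -0.0, 0.1]
width: 0.063
```

```bash
python3 - <<'E'
from h import *
go(.4147,-.1226,.018,np.radians(-2.7))
E
```

```text
t 16.1 tcp [ 0.4163 -0.1213  0.0179] yaw -2.5 q6 1.07 tool deltas [-1.5  1.4 -0.1] turn 0.2 F [ 0.3 -0.   0.1] w 0.0630
```

```bash
python3 - <<'E'
from h import *
go(.6194,-.1888,.12,np.radians(-7))
E
```

```text
t 16.1 tcp [ 0.4163 -0.1213  0.0179] yaw -2.5 q6 1.07 tool deltas [ 205.9   58.4 -102.1] turn 4.5 F [ 0.3 -0.   0.1] w 0.0630
```

Request:
step_arm(
  deltas=[
    [[0,0,-25,0],[0,0,-27,0],[0,0,-25,0],[0,0,-25,0],[25,7,0,0],[25,7,0,0],[25,7,0,0],[25,7,0,0],[25,7,0,0],[25,7,0,0],[25,7,0,0],[25,7,0,0],[5.9,2.4,0,0],[0,0,0,4.5],[0,0,0,0],[0,0,15,0],[0,0,0,0]],
  ],
  claw=0.85,
)

```text
t: 17.5
tool_pos: [0.6174, -0.1875, 0.1038]
tcp_rot: [-3.135, 0.189, 0.004]
wrist_force: [-0.5, 0.4, -0.5]
width: 0.0792
```

```bash
python3 - <<'E'
from h import *
go(.6194,-.1888,.063,np.radians(-7))
E
```

```text
t 17.5 tcp [ 0.6174 -0.1875  0.1038] yaw -6.9 q6 1.22 tool deltas [ 2.3  1.  40.8] turn 0.1 F [-0.5  0.4 -0.5] w 0.0792
```

Request:
step_arm(
  deltas=[
    [[2,1,15,0],[0,0,15,0],[0,0,7,0],[0,0,3,0],[0,0,0,0]],
  ],
)

```text
t: 17.92
tool_pos: [0.6203, -0.1892, 0.0648]
tcp_rot: [-3.135, 0.19, 0.002]
wrist_force: [-0.5, 0.4, -0.6]
width: 0.0791
```

Request:
step_arm(
  deltas=[
    [[0,0,0,0],[0,0,0,0],[0,0,0,0],[0,0,0,0],[0,0,0,0],[0,0,-2,0],[0,0,-2,0],[0,-2,0,0],[0,-2,0,0],[0,0,0,0],[0,0,2,0],[0,0,2,0],[0,0,0,0],[0,0,0,0]],
  ],
  claw=0.55,
)

```text
t: 19.08
tool_pos: [0.6215, -0.1854, 0.0659]
tcp_rot: [3.136, -0.191, 0.001]
wrist_force: [-3.1, 1.4, 5.4]
width: 0.0641
```

Request:
step_arm(
  deltas=[
    [[0,0,0,0],[0,0,0,0],[0,0,0,0],[0,0,-20,0],[0,0,-30,0],[0,0,-30,0],[0,0,-30,0],[0,0,-30,0],[-20,0,-20,0],[-27,10,0,0],[-27,13,0,0],[-27,13,0,0],[-27,13,0,0],[-27,13,0,0],[-27,13,0,0],[-27,13,0,0],[-27,13,0,0],[-27,20,0,0],[0,0,0,0]],
  ],
  claw=0.8,
)

```text
t: 20.67
tool_pos: [0.3418, -0.2757, 0.2249]
tcp_rot: [3.134, -0.197, -0.003]
wrist_force: [0.6, -0.2, 0.8]
width: 0.0747
```

```bash
python3 - <<'E'
from h import *
b=snap('top','t7')
a=b["image"][140:225,255:340,::-1]
cv2.imwrite('pics/t7.png',cv2.resize(a,None,fx=7,fy=7,interpolation=cv2.INTER_CUBIC))
go(.4147,-.1226,.12,np.radians(-2.7))
E
```

```text
t 20.7 tcp [ 0.3438 -0.2749  0.2251] yaw -7.2 q6 0.77 tool deltas [  51.1 -160.1  104.9] turn -4.5 F [ 0.5 -0.1 -0.3] w 0.0747
```

View pics/t7.png

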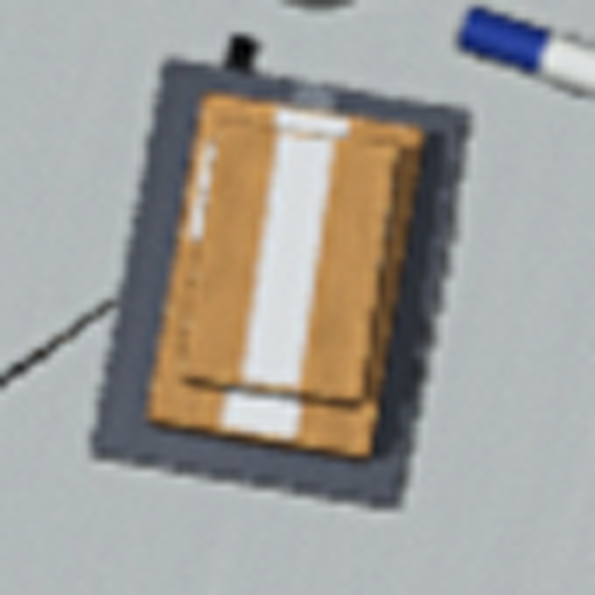

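```bash
python3 - <<'E'
from h import *
c=load('t7'); f=lambda L:[(255+x/7,140+y/7) for x,y in L]
q,r=fit(c,f([(218,122),(398,145),(365,405),(182,380)]),.092,.064,.07); print(q[:2],np.degrees(q[2]),r)
q,r=fit(c,f([(203,95),(423,128),(373,458),(150,420)]),.12,.08,.044); print(q[:2],np.degrees(q[2]),r)
E
```

```text
[ 0.61796008 -0.18927122] -6.260836457601512 0.000318213595008332
[ 0.61781021 -0.18723129] -7.6677052311615945 0.0009290756596280758
```

Request:
step_arm(
  deltas=[
    [[7,-23,8,0],[7,-23,8,0],[7.6,-23,8,0],[7.6,-23,8,0],[7,-23,20,0],[7,-23,25,0],[7.3,-22.1,28,0],[0,0,0,-4.5],[0,0,0,0],[0,0,20,0],[0,0,25,0],[0,0,25,0],[0,0,20,0],[0,0,8,0],[0,0,4,0],[0,0,0,0]],
  ],
  claw=0.68,
)

```text
t: 22.05
tool_pos: [0.4157, -0.1212, 0.0179]
tcp_rot: [-3.141, 0.07, -0.0]
wrist_force: [1.2, 0.0, -0.3]
width: 0.0632
```

```bash
python3 - <<'E'
from h import *
go(.4147,-.1226,.018,np.radians(-2.7))
E
```

```text
t 22.1 tcp [ 0.4157 -0.1212  0.0179] yaw -2.5 q6 1.07 tool deltas [-0.9  1.5 -0.1] turn 0.2 F [ 1.2  0.  -0.3] w 0.0632
```

Request:
step_arm(
  deltas=[
    [[-0.5,1,0,0],[0,0,0,0],[0,0,0,0],[0,0,0,0],[0,0,0,0],[0,0,0,0],[0,0,-20,0],[0,0,-25,0],[0,0,-25,0],[0,0,-25,0],[0,0,-20,0],[0,0,0,0],[0,0,0,0]],
  ],
  claw=0.4,
)

```text
t: 23.13
tool_pos: [0.4153, -0.1222, 0.1337]
tcp_rot: [3.139, -0.068, 0.004]
wrist_force: [0.4, -0.2, -1.0]
width: 0.049
```

```bash
python3 - <<'E'
from h import *
go(.620,-.1845,.132,np.radians(-7))
E
```

```text
t 23.1 tcp [ 0.4153 -0.1222  0.1337] yaw -2.5 q6 1.07 tool deltas [207.2  53.4   2.4] turn 4.5 F [ 0.4 -0.2 -1. ] w 0.0490
```

Request:
step_arm(
  deltas=[
    [[23,6,0,0],[23,6,0,0],[23,6,0,0],[23,6,0,0],[23,6,0,0],[23,6,0,0],[23,6,0,0],[23,6,0,0],[23,5.4,0,0],[0,0,0,4.5],[0,0,0,0],[0,0,15,0],[0,0,10,0],[0,0,0,0],[0,0,0,0]],
  ],
)

```text
t: 24.38
tool_pos: [0.6177, -0.1835, 0.1062]
tcp_rot: [-3.134, 0.19, 0.006]
wrist_force: [-0.5, 0.3, -1.5]
width: 0.0487
```

```bash
python3 - <<'E'
from h import *
go(.620,-.1845,.0885,np.radians(-7))
E
```

```text
t 24.4 tcp [ 0.6177 -0.1835  0.1062] yaw -6.9 q6 1.23 tool deltas [ 2.5  0.7 17.7] turn 0.1 F [-0.5  0.3 -1.5] w 0.0487
```

Request:
step_arm(
  deltas=[
    [[1.8,0.7,6,0],[0,0,5,0],[0,0,3,0],[0,0,2,0],[0,0,1,0],[0,0,0,0],[0,0,0,0]],
  ],
)

```text
t: 24.97
tool_pos: [0.621, -0.1851, 0.091]
tcp_rot: [3.136, -0.191, 0.0]
wrist_force: [-0.3, -0.5, 0.1]
width: 0.0486
```

```bash
python3 - <<'E'
from h import *
go(.620,-.1845,.088,np.radians(-7))
E
```

```text
t 25.0 tcp [ 0.621  -0.1851  0.091 ] yaw -7.0 q6 1.23 tool deltas [-1.1 -0.5  3. ] turn 0.0 F [-0.3 -0.5  0.1] w 0.0486
```

Request:
step_arm(
  deltas=[
    [[0,0,1,0],[0,0,0,0],[0,0,0,0],[0,0,0,0]],
  ],
)

```text
t: 25.3
tool_pos: [0.621, -0.1851, 0.09]
tcp_rot: [3.136, -0.191, 0.0]
wrist_force: [-0.3, -0.2, -1.2]
width: 0.0489
```

Request:
step_arm(
  deltas=[
    [[0,0,0,0],[0,0,0,0],[0,0,0,0],[0,0,-20,0],[0,0,-30,0],[0,0,-30,0],[0,0,-30,0],[-20,-10,-20,0],[-27,-10,0,0],[-27,-13,0,0],[-27,-13,0,0],[-27,-13,0,0],[-27,-13,0,0],[-27,-13,0,0],[-27,-13,0,0],[-27,0,0,0],[-27,0,0,0],[0,0,0,0]],
  ],
  claw=0.7,
)

```text
t: 26.8
tool_pos: [0.3675, -0.0542, 0.2197]
tcp_rot: [-3.135, 0.19, 0.004]
wrist_force: [-0.0, 0.7, -0.0]
width: 0.0648
```

```bash
python3 - <<'E'
from h import *
b=snap('top','t8',(230,140,373,300),5)
print(b["image"].shape)
go(.3619,-.2877,.12,0)
E
```

```text
(400, 640, 3)
t 26.9 tcp [ 0.3701 -0.0552  0.2202] yaw -7.0 q6 1.24 tool deltas [ 20.  231.7 100.3] turn -7.0 F [-0.1 -0.4 -0.2] w 0.0649
```

View pics/t8.png

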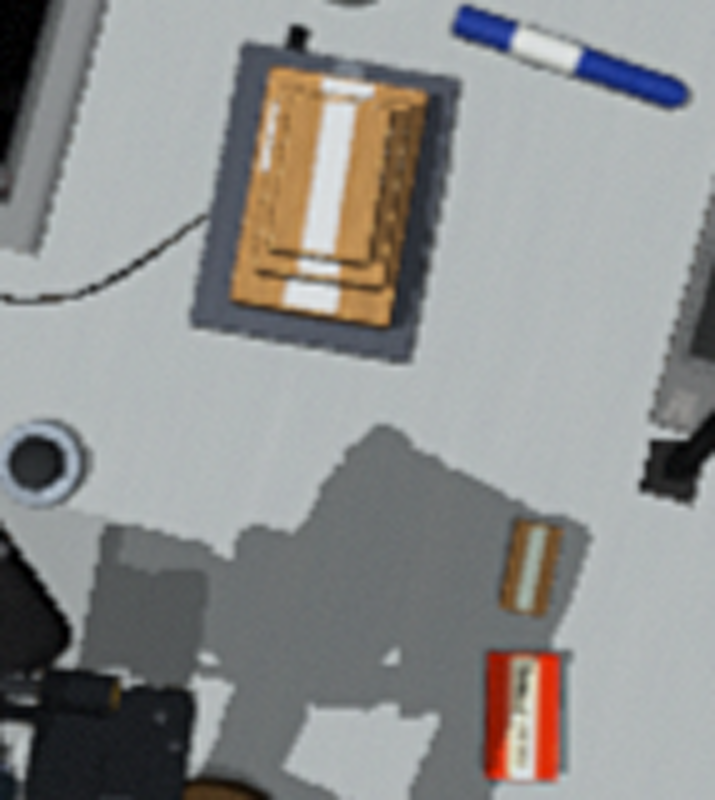

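Request:
step_arm(
  deltas=[
    [[2,26,0,0],[2,26,0,0],[2,26,0,0],[2,26,0,0],[2,26,0,0],[2,26,10,0],[3,26,20,0],[3,26,25,0],[2,23.7,25,0],[0,0,20,-7],[0,0,0,0],[0,0,25,0],[0,0,25,0],[0,0,25,0],[0,0,15,0],[0,0,8,0],[0,0,3,0],[0,0,0,0]],
  ],
  claw=0.6,
)

```text
t: 28.35
tool_pos: [0.3641, -0.2885, 0.0192]
tcp_rot: [3.141, -0.001, 0.0]
wrist_force: [0.2, -0.7, 0.2]
width: 0.056
```

```bash
python3 - <<'E'
from h import *
c=load('t8'); f=lambda L:[(230+x/5,140+y/5) for x,y in L]
for n,px,L,W,z in [('c',[(287,88),(388,98),(370,268),(268,252)],.077,.049,.092),('st',[(484,652),(562,653),(560,780),(484,778)],.062,.036,.021),('e',[(515,520),(561,522),(548,616),(502,608)],.046,.024,.018)]:
  q,r=fit(c,f(px),L,W,z); print(n,q[:2],np.degrees(q[2]),r)
go(.3619,-.2877,.018,0)
E
```

```text
c [ 0.61984945 -0.18779622] -5.264309608989504 0.0032746046837143217
st [ 0.36179545 -0.28798788] 0.17084332990135664 0.0015887706116388123
e [ 0.43562866 -0.29165182] -6.9631861586080985 0.0011978089364415578
t 28.4 tcp [ 0.3641 -0.2885  0.0192] yaw -0.0 q6 0.66 tool deltas [-2.2 -0.8  1.2] turn -0.0 F [ 0.2 -0.7  0.2] w 0.0560
```

Request:
step_arm(
  deltas=[
    [[-2,-1,1,0],[0,0,0,0],[0,0,0,0],[0,0,0,0],[0,0,0,0],[0,0,0,0],[0,0,0,0],[0,0,-20,0],[0,0,-25,0],[0,0,-25,0],[0,0,-25,0],[0,0,-25,0],[0,0,-17,0],[0,0,0,0],[0,0,0,0]],
  ],
  claw=0.25,
)

```text
t: 29.6
tool_pos: [0.3617, -0.2877, 0.1554]
tcp_rot: [3.14, 0.0, 0.002]
wrist_force: [-0.0, -0.1, -1.1]
width: 0.0359
```

```bash
python3 - <<'E'
from h import *
go(.6205,-.185,.15,np.radians(-6.5))
E
```

```text
t 29.6 tcp [ 0.3617 -0.2877  0.1554] yaw 0.0 q6 0.66 tool deltas [ 258.8 -102.7    5.6] turn 6.5 F [-0.  -0.1 -1.1] w 0.0359
```

Request:
step_arm(
  deltas=[
    [[10,-25,0,0],[15,-25,0,0],[18,-25,0,0],[20,-20,0,0],[25,-7.7,0,0],[25,0,0,0],[25,0,0,0],[25,0,0,0],[25,0,0,0],[25,0,0,0],[25,0,0,0],[18,0,0,0],[2.8,0,0,6.5],[0,0,0,0],[0,0,15,0],[0,0,10,0],[0,0,0,0],[0,0,0,0]],
  ],
)

```text
t: 31.1
tool_pos: [0.6187, -0.184, 0.1281]
tcp_rot: [-3.135, 0.176, 0.006]
wrist_force: [-0.9, -0.4, -0.6]
width: 0.0358
```

```bash
python3 - <<'E'
from h import *
go(.6205,-.185,.110,np.radians(-6.5))
E
```

```text
t 31.1 tcp [ 0.6187 -0.184   0.1281] yaw -6.4 q6 1.22 tool deltas [ 1.9  0.8 18.1] turn 0.1 F [-0.9 -0.4 -0.6] w 0.0358
```

Request:
step_arm(
  deltas=[
    [[1.2,0.6,6,0],[0,0,4,0],[0,0,3,0],[0,0,2,0],[0,0,1,0],[0,0,0,0],[0,0,0,0]],
  ],
)

```text
t: 31.68
tool_pos: [0.6214, -0.1852, 0.114]
tcp_rot: [3.137, -0.177, 0.0]
wrist_force: [-0.4, 0.3, -1.0]
width: 0.0361
```

```bash
python3 - <<'E'
from h import *
go(.6205,-.185,.110,np.radians(-6.5))
E
```

```text
t 31.7 tcp [ 0.6214 -0.1852  0.114 ] yaw -6.5 q6 1.22 tool deltas [-0.9 -0.1  4. ] turn 0.0 F [-0.4  0.3 -1. ] w 0.0361
```

Request:
step_arm(
  deltas=[
    [[0,0,1,0],[0,0,1,0],[0,0,0.7,0],[0,0,0,0],[0,0,0,0]],
  ],
)

```text
t: 32.1
tool_pos: [0.6213, -0.1852, 0.1111]
tcp_rot: [-3.137, 0.177, 0.0]
wrist_force: [-0.4, -0.5, -1.0]
width: 0.036
```

Request:
step_arm(
  deltas=[
    [[0,0,0,0],[0,0,0,0],[0,0,0,0],[0,0,-20,0],[0,0,-30,0],[0,0,-30,0],[0,0,-30,0],[-20,-10,0,0],[-27,-10,0,0],[-27,-13,0,0],[-27,-13,0,0],[-27,-13,0,0],[-27,-13,0,0],[-27,-13,0,0],[-27,-13,0,0],[-27,0,0,0],[-27,0,0,0],[0,0,0,0]],
  ],
  claw=0.55,
)

```text
t: 33.6
tool_pos: [0.3669, -0.0565, 0.221]
tcp_rot: [-3.136, 0.176, 0.004]
wrist_force: [-0.5, 0.4, 0.2]
width: 0.0513
```

```bash
python3 - <<'E'
from h import *
b=snap('top','t9',(230,140,360,260),5); a=snap('scene','s9')
go(.4356,-.292,.12,np.radians(-7.2))
E
```

```text
t 33.7 tcp [ 0.3711 -0.0582  0.2218] yaw -6.5 q6 1.23 tool deltas [ 90.4 224.9 102.2] turn 0.7 F [-0.  -0.3 -0.9] w 0.0509
```

View pics/t9.png

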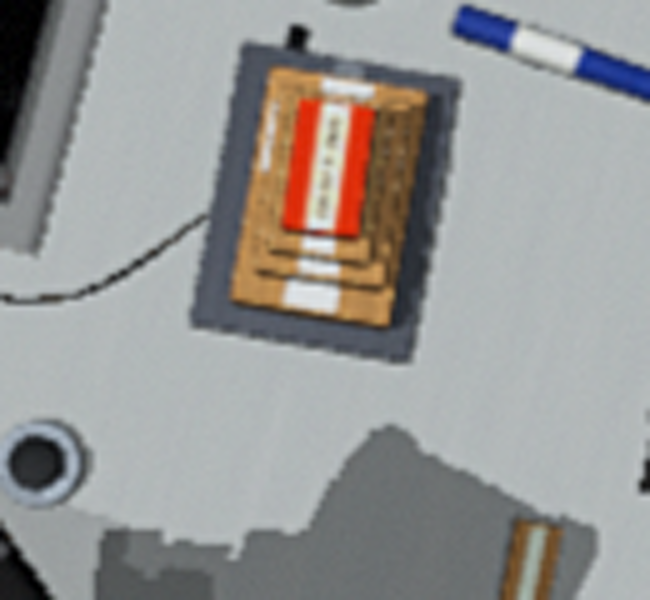

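Request:
step_arm(
  deltas=[
    [[0,0,0,-6.87],[0,0,0,-6.87],[0,0,0,-6.87],[0,0,0,-6.87],[0,0,0,-6.87],[0,0,0,-6.87],[0,0,0,-6.87],[0,0,0,-6.87],[0,0,0,-6.87],[0,0,0,-6.87],[0,0,0,-6.87],[0,0,0,-6.87],[0,0,0,-6.87],[0,0,0,0]],
  ],
  claw=0.72,
)

```text
t: 34.87
tool_pos: [0.3724, -0.0587, 0.2213]
tcp_rot: [2.351, 2.083, 0.001]
wrist_force: [-0.3, 0.7, -0.2]
width: 0.0672
```

```bash
python3 - <<'E'
from h import *
go(.4356,-.292,.12,np.radians(90-7.2))
E
```

```text
t 34.9 tcp [ 0.3724 -0.0587  0.2213] yaw 83.1 q6 -0.33 tool deltas [-224.    90.8  101.4] turn 0.3 F [-0.3  0.7 -0.2] w 0.0672
```

Request:
step_arm(
  deltas=[
    [[-25,10,0,0],[-25,10,0,0],[-25,10,0,0],[-25,10,0,0],[-25,10,10,0],[-25,10,20,0],[-25,10,20,0],[-25,10,25,0],[-24,10.8,26,0],[0,0,0,0],[0,0,25,0],[0,0,25,0],[0,0,25,0],[0,0,15,0],[0,0,8,0],[0,0,5,0],[0,0,0,0],[0,0,0,0]],
  ],
)

```text
t: 36.37
tool_pos: [0.4339, -0.2922, 0.0179]
tcp_rot: [2.356, 2.077, 0.0]
wrist_force: [-0.1, -0.4, 0.5]
width: 0.0671
```

```bash
python3 - <<'E'
from h import *
go(.4356,-.292,.0165,np.radians(90-7.2))
E
```

```text
t 36.4 tcp [ 0.4339 -0.2922  0.0179] yaw 82.8 q6 -0.68 tool deltas [0.4 1.7 1.4] turn -0.0 F [-0.1 -0.4  0.5] w 0.0671
```

Request:
step_arm(
  deltas=[
    [[0,1.5,1,0],[0,0,0,0],[0,0,0,0],[0,0,0,0],[0,0,0,0],[0,0,0,0],[0,0,0,0],[0,0,-20,0],[0,0,-27,0],[0,0,-27,0],[0,0,-27,0],[0,0,-27,0],[0,0,-25,0],[0,0,0,0],[0,0,0,0]],
  ],
  claw=0.35,
)

```text
t: 37.62
tool_pos: [0.4352, -0.2925, 0.1704]
tcp_rot: [2.354, 2.076, 0.0]
wrist_force: [-0.6, 0.5, 0.4]
width: 0.0462
```

```bash
python3 - <<'E'
from h import *
go(.6205,-.185,.165,np.radians(90-6.5))
E
```

```text
t 37.6 tcp [ 0.4352 -0.2925  0.1704] yaw 82.8 q6 -0.68 tool deltas [129.8 170.4   5.5] turn -0.7 F [-0.6  0.5  0.4] w 0.0462
```

Request:
step_arm(
  deltas=[
    [[25,0,0,0],[25,0,0,0],[25,5,0,0],[25,15,0,0],[20,20,0,0],[9.8,25,0,0],[0,25,0,0],[0,25,0,0],[0,25,0,0],[0,20,0,0],[0,10.4,0,-0.7],[0,0,10,0],[0,0,8,0],[0,0,0,0],[0,0,0,0]],
  ],
)

```text
t: 38.87
tool_pos: [0.618, -0.1838, 0.1491]
tcp_rot: [-2.341, -2.089, 0.003]
wrist_force: [0.8, -0.4, 0.2]
width: 0.0459
```

```bash
python3 - <<'E'
from h import *
snap('scene','s10',(200,90,400,240),3.2)
go(.6205,-.185,.130,np.radians(90-6.5))
E
```

```text
t 38.9 tcp [ 0.6186 -0.1841  0.1502] yaw 83.5 q6 -0.35 tool deltas [-0.7  2.  20.2] turn 0.0 F [-0.4  0.5 -0.6] w 0.0460
```

View pics/s10.png

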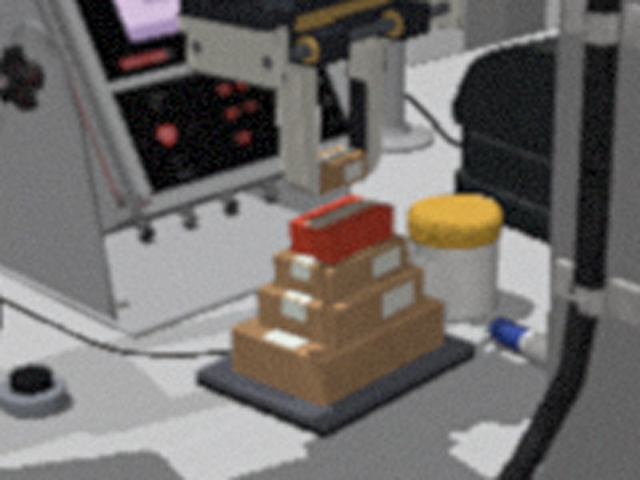

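Request:
step_arm(
  deltas=[
    [[-0.4,1.2,6,0],[0,0,5,0],[0,0,3,0],[0,0,2,0],[0,0,1,0],[0,0,0,0],[0,0,0,0]],
  ],
)

```text
t: 39.5
tool_pos: [0.6212, -0.1849, 0.1343]
tcp_rot: [2.343, 2.093, 0.0]
wrist_force: [-0.4, 0.1, -0.2]
width: 0.0461
```

```bash
python3 - <<'E'
from h import *
go(.6205,-.185,.130,np.radians(90-6.5))
E
```

```text
t 39.5 tcp [ 0.6212 -0.1849  0.1343] yaw 83.5 q6 -0.35 tool deltas [-0.1 -0.7  4.3] turn 0.0 F [-0.4  0.1 -0.2] w 0.0461
```

Request:
step_arm(
  deltas=[
    [[0,0,1,0],[0,0,1,0],[0,0,0.8,0],[0,0,0,0],[0,0,0,0]],
  ],
)

```text
t: 39.92
tool_pos: [0.6211, -0.1849, 0.1313]
tcp_rot: [-2.343, -2.093, 0.0]
wrist_force: [0.2, 0.3, -0.0]
width: 0.046
```

Request:
step_arm(
  deltas=[
    [[0,0,0,0],[0,0,0,0],[0,0,0,0],[0,0,-20,0],[0,0,-30,0],[0,0,-30,0],[0,-20,0,0],[0,-25,0,0],[0,-25,0,0],[0,-25,0,0],[0,-25,0,0],[0,-25,0,0],[0,-25,0,0],[0,-25,0,0],[0,-20,0,7.1],[0,0,0,7.1],[0,0,0,7.1],[0,0,0,7.1],[0,0,0,0]],
  ],
  claw=0.65,
)

```text
t: 41.5
tool_pos: [0.4075, -0.1608, 0.2118]
tcp_rot: [2.788, 1.447, 0.001]
wrist_force: [-0.6, 0.7, -0.1]
width: 0.0605
```

```bash
python3 - <<'E'
from h import *
b=snap('top','t11'); a=snap('scene','s11')
A=cv2.resize(a["image"][100:240,180:340,::-1],(640,560) if 0 else (457,400),interpolation=cv2.INTER_CUBIC)
B=cv2.resize(b["image"][140:260,220:340,::-1],(400,400),interpolation=cv2.INTER_CUBIC)
cv2.imwrite('pics/m11.png',np.hstack([A,B])[:, :800] if 0 else cv2.resize(np.hstack([A,B]),None,fx=.93,fy=.93))
go(.482,-.0445,.12)
E
```

```text
t 41.6 tcp [ 0.4075 -0.1608  0.2116] yaw 55.4 q6 -0.03 tool deltas [138.   -4.8  91.6] turn 0.0 F [ 0.6  0.3 -0.5] w 0.0603
```

View pics/m11.png

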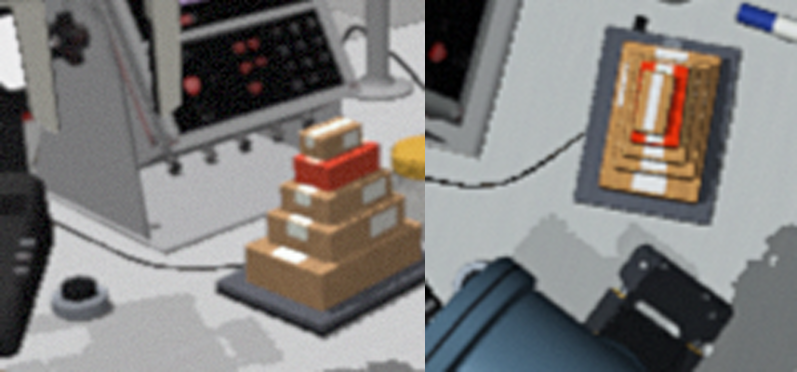

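```bash
python3 - <<'E'
from h import *
c=load('t11'); im=c["image"][150:190,270:310,::-1]
cv2.imwrite('pics/t11z.png',cv2.resize(im,(600,600),interpolation=cv2.INTER_CUBIC))
c9=load('t9')
E
```

```text
(no output)
```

View pics/t11z.png

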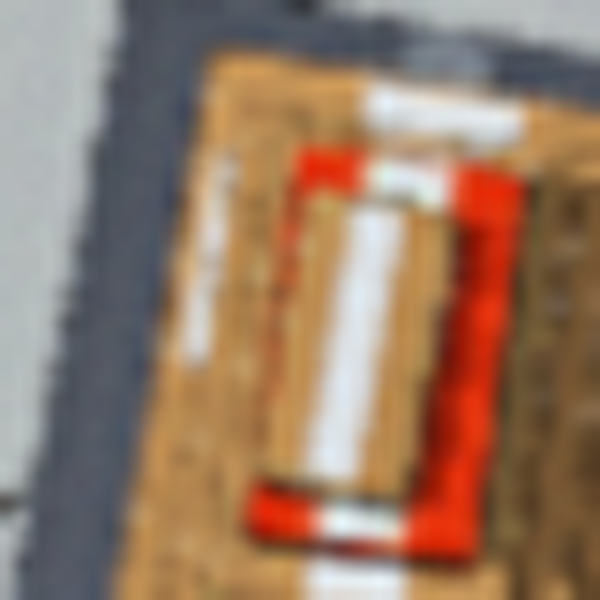

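Request:
step_arm(
  deltas=[
    [[23,-0.8,0,0],[23,-0.8,0,0],[23,-0.8,0,0],[23,-0.8,10,0],[23,-0.8,20,0],[23.5,-0.6,25,0],[0,0,25,0],[0,0,20,0],[0,0,20,0],[0,0,15,0],[0,0,15,0],[0,0,10,0],[0,0,0,0],[0,0,0,0]],
  ],
  claw=0,
)

```text
t: 42.77
tool_pos: [0.4828, -0.0444, 0.0512]
tcp_rot: [-2.783, -1.456, 0.001]
wrist_force: [1.3, -0.2, 0.3]
width: 0.0006
```

```bash
python3 - <<'E'
from h import *
go(.483,-.0435,.0375)
a=snap('scene','s12'); im=a["image"][140:240,160:280,::-1]
cv2.imwrite('pics/s12.png',cv2.resize(im,None,fx=5,fy=5,interpolation=cv2.INTER_CUBIC))
E
```

```text
t 42.8 tcp [ 0.4828 -0.0444  0.0512] yaw 55.2 q6 0.28 tool deltas [ 0.9 -0.3 13.7] turn 0.0 F [ 1.3 -0.2  0.3] w 0.0006
```

View pics/s12.png

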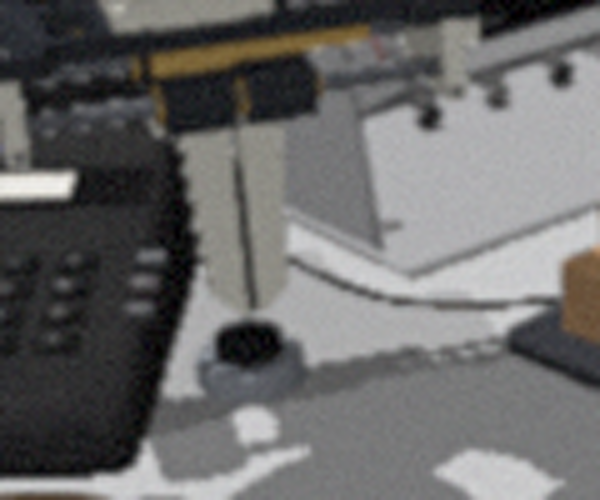

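Request:
step_arm(
  deltas=[
    [[0,0,4,0],[0,0,4,0],[0,0,2,0],[0,0,1,0],[0,0,1,0],[0,0,0,0],[0,0,0,0]],
  ],
)

```text
t: 43.4
tool_pos: [0.4829, -0.0445, 0.0394]
tcp_rot: [2.785, 1.454, -0.0]
wrist_force: [-0.6, -0.6, 0.2]
width: 0.0006
```

Request:
step_arm(
  deltas=[
    [[0,0,1,0],[0,0,1,0],[0,0,0,0],[0,0,0,0]],
  ],
)

```text
t: 43.73
tool_pos: [0.4828, -0.0444, 0.0373]
tcp_rot: [-2.785, -1.454, 0.0]
wrist_force: [1.4, 0.6, 1.2]
width: 0.0006
```

Request:
step_arm(
  deltas=[
    [[0,0,1,0],[0,0,1,0],[0,0,0,0],[0,0,0,0]],
  ],
)

```text
t: 44.07
tool_pos: [0.483, -0.0445, 0.0354]
tcp_rot: [2.785, 1.454, 0.0]
wrist_force: [-0.2, -0.2, 2.1]
width: 0.0002
```

Request:
step_arm(
  deltas=[
    [[0,0,1,0],[0,0,1,0],[0,0,0,0],[0,0,0,0]],
  ],
)

```text
t: 44.4
tool_pos: [0.483, -0.0445, 0.0334]
tcp_rot: [2.785, 1.454, 0.0]
wrist_force: [-0.7, 0.5, 2.3]
width: 0.0008
```

Request:
step_arm(
  deltas=[
    [[0,0,1,0],[0,0,1,0],[0,0,0,0],[0,0,0,0]],
  ],
)

```text
t: 44.73
tool_pos: [0.483, -0.0445, 0.0314]
tcp_rot: [2.785, 1.454, 0.0]
wrist_force: [0.5, -0.6, 3.9]
width: 0.0005
```

Request:
step_arm(
  deltas=[
    [[0,0,1,0],[0,0,0,0],[0,0,0,0]],
  ],
)

```text
t: 44.98
tool_pos: [0.483, -0.0445, 0.0304]
tcp_rot: [2.785, 1.454, 0.0]
wrist_force: [-0.8, -0.8, 4.4]
width: 0.0005
```

Request:
step_arm(
  deltas=[
    [[0,0,1,0],[0,0,0,0],[0,0,0,0],[0,0,0,0]],
  ],
)

```text
t: 45.32
tool_pos: [0.483, -0.0445, 0.0301]
tcp_rot: [2.784, 1.454, 0.001]
wrist_force: [-2.4, -0.3, 11.3]
width: 0.0002
```

Request:
step_arm(
  deltas=[
    [[0,0,0,0],[0,0,-2,0],[0,0,-5,0],[0,0,-10,0],[0,0,-20,0],[0,0,-30,0],[0,0,-30,0],[0,0,-30,0],[0,0,-30,0],[-25,0,0,0],[-25,0,0,0],[-25,0,0,0],[-25,0,0,0],[-25,0,0,0],[0,0,0,0],[0,0,0,0]],
  ],
)

```text
t: 46.65
tool_pos: [0.4107, -0.1474, 0.1866]
tcp_rot: [-2.787, -1.45, 0.0]
wrist_force: [-0.1, 0.0, -0.1]
width: 0.0007
```

```bash
python3 - <<'E'
from h import *
b=snap('top','t13'); a=snap('scene','s13')
for n,o,r in(('t11',b,(slice(140,210),slice(255,340))),('s11',a,(slice(140,230),slice(235,345)))):
    d=np.abs(load(n)["image"].astype(int)-o["image"].astype(int))[r].max(2); print(n,'diff>40 px:',(d>40).sum(),'max',d.max(), 'where',np.argwhere(d>40)[:5].tolist())
# jar and marker vs. start (top view), key vs. start (scene view)
d=np.abs(load('t0')["image"].astype(int)-b["image"].astype(int)).max(2); print('jar/marker',(d[105:162,285:372]>40).sum())
d=np.abs(load('s0')["image"].astype(int)-a["image"].astype(int)).max(2)[200:222,196:222]; print('key',(d>40).sum())
s=sense(); print(s["t"],s["tool_pos"],s["wrist_force"])
E
```

```text
t11 diff>40 px: 0 max 25 where []
s11 diff>40 px: 15 max 126 where [[0, 3], [0, 4], [0, 5], [0, 8], [0, 9]]
jar/marker 198
key 6
46.75 [ 0.41150305 -0.14648052  0.18647925] [-0.46754534  0.47909152 -0.50510296]
```

```bash
python3 - <<'E'
from h import *
d=np.abs(load('t0')["image"].astype(int)-load('t13')["image"].astype(int)).max(2)
print('jar',(d[105:141,284:318]>40).sum(),'marker',(d[138:164,324:372]>40).sum())
for i in range(2):
    close_job() if i==0 else None
E
```

```text
jar 0 marker 0
the job is handed in; nothing more can be done
```

The order is weighed and the job is handed in, after about 47 s of robot time out of the 210 s allowed.

- **Tall carton:** I squared it against the plate's -x edge, tipped it flat onto the plate and pushed it on. It ended about 2 mm (x) and 4 mm (y) from the plate's centre, turned about 1° from it.
- **Pile:** all four other boxes were there. I stacked carton_b, carton_c, the staples box and carton_e in that order, each lengthwise. carton_b first landed about 5 mm off the carton's middle, so I re-gripped it and moved it back before going on.
- **Weigh key:** I pressed it until it bottomed, with the measured force jumping from about 4.4 to 11 N, then let it go.

**Last checks:**
- The pile looks the same in the top camera before and after the key press.
- The jar and marker have not moved since the start.
- The key looks back up in the scene view, though I had no direct reading of its travel.
- The scene view showed 15 changed pixels in the pile region. The first five are on the crop's top edge, so I took them to be the arm or its shadow and did not check further.
- The camera and arm positions disagreed by 3–4 mm near the plate. I corrected for this when placing the upper boxes.
- The smallest box sits about 3 mm left of centre on the staples box. It is still fully supported, with an estimated 2–3 mm margin on that side.

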